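# Turn the thawing burger in the folding defrosting tray and restart the timer

### The job

Half the thawing time is over: turn the frozen burger onto its other face without touching it, by folding the tray's swinging half right over onto the fixed half, then lay the swinging half open flat again so that the burger is left flat in the fixed half. Do not let the tray slam. Then start the timer: it slides away when its key is pressed, so back it up flat against the side of the chopping board and press its start key fully in; leave the timer standing there, and do not disturb the other things.

Things in the scene. Friction and masses are not known exactly. Their poses are not given: they have to be found in the camera images.
- leaf (a joint): Swinging half of the folding aluminium defrosting tray, rad: 0 = open and flat, 3.14 = folded right over, rim to rim on the fixed half (hard stops at both). Free hinge, slight friction; the half weighs 0.3 kg and falls to the nearer side when let go. The burger starts in it. The tray stands firm and does not move.
- tray_hinge (a point): Middle of the tray's hinge line, 27 mm above the worktop, level with the rims. Its x axis runs along the hinge; the swinging half lies on its +y side when open, the fixed half on its -y side. Each half is a shallow square pan, outside 124 mm along the hinge and reaching 113 mm from the hinge line.
- tab_grip (a point): Middle of the black tab handle of the swinging half: a flat tongue 30 mm wide (along the hinge), 8 mm thick, sticking out 54 mm from the outer rim. The point is 142 mm from the hinge line, 29 mm outside the rim, 27 mm above the worktop when open and when folded. Pinch it across its 30 mm width, from above; it can turn between the finger tips as the half swings. Its x axis runs along the hinge.
- patty_center (a point): Centre of the frozen burger patty, a hard round disc 88 mm across and 16 mm thick, 0.11 kg, brown, one face scored with a square grid, the other plain. Its z axis points out of the scored face, which is up at the start. It slides and tumbles freely.
- fixed_half (a point): Middle of the plate of the tray's fixed half, where the patty must end with its plain face up (x along the hinge, y towards the hinge, z up). Plate 15 mm above the worktop, inside 116 mm (along the hinge) x 104 mm, rim 12 mm above the plate on all four sides; the swinging half is the same.
- timer_center (a point): Centre, 25 mm above its underside, of the loose black digital timer: 60 mm deep, 84 mm wide, 49 mm high, 0.14 kg. Its x axis points out of its upright back, y along its width, z up. The front slopes back 30 degrees from upright, from the foot (29 mm in front of the centre, 16 mm high at most) to the top edge (5 mm in front of the centre).
- timer_back (a point): Middle of the lower part of the timer's upright back, 31 mm behind its centre, 11 mm above its underside. Axes as the timer's.
- start_key_top (a point): Middle of the outer surface of the timer's start key: a white bar 36 mm wide and 17 mm high, low in the middle of the sloping front, standing 7 mm proud of it. Its x axis points into the timer (along the key's travel, 30 degrees below level).
- start_key (a joint): How far the start key is pressed, in m: 0 = out, 0.004 = fully in. A spring needs 2 N to start and 4 N to be fully in, more than holds the free-standing timer from sliding; the key springs out again.
- board_edge (a point): Middle of the side of the chopping board that faces the sink: board 235 x 340 mm, 22 mm thick, wood, does not move. The point is 11 mm above the worktop; its x axis points out of this 340 mm long side, square to it, y along it (170 mm each way).
- salt_center (a point): Bystander: glass salt shaker, 44 mm across, 90 mm high, its centre. Loose, stands behind the tray.
- garlic_center (a point): Bystander: a garlic bulb, 50 mm, its centre. Loose, lies at the worktop's front edge right of the tray.
Mind the look-alikes: they are no part of the job. Of the things that look like the part that bears patty_center, the smaller one is meant.

How it is judged:
On the way, in this order (a step that is already met when the one before it is completed fails the run):
1. the swinging half is folded right over and the patty lies turned over inside (value of joint leaf above 2.95 rad and angle between patty_center's own z axis and vertical above 2.7 rad), for 0.2 s.
2. the swinging half lies open again, the patty is left in the fixed half with its scored face down (value of joint leaf below 0.1 rad and x of patty_center in the frame of fixed_half between -0.03 and 0.03 m and y of patty_center in the frame of fixed_half between -0.02 and 0.02 m and z of patty_center in the frame of fixed_half below 0.014 m and angle between patty_center's own z axis and vertical above 3 rad), for 0.2 s.
3. the start key is pressed fully in while the timer is backed up against the board (value of joint start_key above 0.003 m and x of timer_back in the frame of board_edge between -0.006 and 0.006 m and angle between the x axis of timer_back and the x axis of board_edge, either way round below 0.15 rad and height (world z) of timer_center below 0.035 m and angle between timer_center's own z axis and vertical below 0.1 rad), for 0.1 s.
At the end, for the whole second after the job is handed in: Swinging half open (within 0.1 rad); patty flat in the fixed half, scored face down, centre within 30 mm (along the hinge) and 20 mm (across) of the plate's middle; timer upright, its back within 6 mm of the board's side and parallel within 0.15 rad, key out; all at rest (all of step 2 and x of timer_back in the frame of board_edge between -0.006 and 0.006 m and angle between the x axis of timer_back and the x axis of board_edge, either way round below 0.15 rad and height (world z) of timer_center below 0.035 m and angle between timer_center's own z axis and vertical below 0.1 rad and value of joint start_key below 0.001 m and linear speed of each of patty, timer below 0.02 m/s); the robot touches nothing.
It fails at once if the robot touches the patty (contact force between any of the fingers, the arm and patty above 0.3 N).
It fails at once if the tray's swinging half slams (turns faster than 5 rad/s) (velocity of joint leaf above 5 rad/s or velocity of joint leaf below -5 rad/s).
It fails at once if the timer is knocked over (angle between timer_center's own z axis and vertical above 0.6 rad).
It fails at once if a bystander is moved more than 30 mm (distance of any of salt_center, garlic_center from where it was at the start of the episode above 0.03 m).
It also fails if it takes over 72 s, if anything falls off the work surface, if the arm or the gripper's body presses on something with over 40 N, if the wrist force passes 120 N, or if a joint passes its speed limit or range.

### The arm

A 7-joint arm with a two-finger parallel gripper is mounted at the origin on a cart in front of the work surface, level with it; the furniture and walls round the work are solid. World frame = base frame: x ahead of the robot, y to its left, z up, the work surface at z = 0. Lengths are in m, angles in rad, forces in N, time in s.
With the tool pointing down it reaches from about 0.425 to 0.925 m from the base axis. Payload 6.8 kg.
Tool frame: the origin (TCP) lies on the front face of the gripper's body, between the roots of the fingers; the fingertips stand 73 mm ahead of it and the grasp point (between the pads) lies 54 mm ahead of it (env.nose_length is the distance from the TCP to the fingertips, in m); z points along the fingers, y is the line along which they close (so a half turn about z gives the same grasp; the last joint's range is limited). The gripper opens to 85 mm and grips with 20 to 120 N. Pads are 22 mm wide; open, the fingers measure 114 mm over their backs; the gripper's body (76 mm by 85 mm) begins 54 mm behind the grasp point. The pads swing forward as they close: fully open they stand 13 mm farther back than shut.
Start: joints at [1.164, 0.477, 0.022, 1.555, -0.011, 1.109, -0.083], TCP at [0.199, -0.645, 0.304] pointing down, gripper open.
Joint ranges: [-2.96, 2.96], [-0.34, 2.1], [-1.41, 1.46], [0.24, 2.44], [-1.37, 4.51], [0.17, 1.92], [-2.96, 2.96]. Speed limits (rad/s): [2.39, 2.39, 3.14, 3.14, 3.14, 3.14, 3.14].

### API

Orientations are given as a unit quaternion [w, x, y, z].
In Python, from cell import env, kin, camera, calibration, job gives the robot as it stands. The module is installed in compiled form; this text tells all that it offers. Calls block until the motion is done:
- env.reach(position, orientation): joint-space move of the TCP to a pose.
- env.movel(position, velocity=0.15, rot=None, stop_force=None): straight line of the TCP; rot=None keeps the orientation; velocity is the mean speed in m/s. With stop_force (N) it stops when the force on the tool has changed by that much, and returns True; else False.
- env.goto_joints(angles): joint-space move.
- env.grip(opening, f_grip=None): finger opening in m; f_grip is the grip in N (None keeps the last); returns when the fingers have stopped.
- env.dwell(seconds).
- kin.inverse_kinematics(position, orientation): joint angles nearest the present ones, or None.
- env.get_state(): the state.
- camera(name): name is "side" or "top" or "wrist"; returns (picture, depth): 480x640x3 uint8, blue, green, red; 480x640 float32, m along the optical axis (not along the pixel's ray), 0 where there is no reading.
- calibration(name): a dict with "fx", "fy", "cx", "cy" (pixels), "rvec" (rotation vector, rad) and "tvec" (3), from world to camera coordinates, as OpenCV has them. Camera axes: x right, y down, z forward; pixel columns grow to the right and rows downward; lengths in m; the calibration is good to about 2 mm. The wrist camera is an equidistant fisheye: a pixel r from the principal point sees the ray r / f radians off the axis. A picture is of the moment at which its call begins: read the wrist's pose just before it. calibration takes no time and is no camera call; for the wrist camera it gives the pose at the moment of the call.
A pose or a line that the arm cannot do raises env.PlanningError and nothing moves.
- job.job_done(): hands the job in; it is judged then, once.
The state is a dict: "time": time; "qpos": joint angles; "joint_velocities": joint speeds; "joint_torque": joint torques, N m; "tcp_pos": TCP position; "orientation": TCP orientation; "force": force on the tool from outside, world axes, zero at the start; "torque": the same for the moment, N m; "opening": finger opening in m; "gripper_force": force on a finger pad.
Only numpy, scipy, OpenCV 4.12 (cv2) and the standard library are available. Lean on these libraries where they do the work, as an engineer would, in place of code of your own. Each camera call takes 0.05 s, during which the arm holds its last target. There are 200 camera calls.

## Working session

There is one attempt and no reset: what is moved stays moved. The work goes in short steps, each a Python script; the robot and the scene stay as the last script left them, time stands still between calls to the robot, and variables do not carry over. Pictures are saved under pics/ and viewed, at most 12 in all, crops included, and the job is handed in when it is done.

```bash
mkdir -p pics; ls; python3 - <<'E'
from cell import env,camera,calibration
import cv2,numpy as np
for n in ("top","side"):
    im,d=camera(n); cv2.imwrite(f"pics/{n}0.png",im); np.save(f"{n}0.npy",d)
    c=calibration(n); print(n,c, -cv2.Rodrigues(np.array(c['rvec']))[0].T@np.array(c['tvec']).ravel())
print(env.get_state())
E
```

```text
pics
top {'fx': 455.64368458303437, 'fy': 455.64368458303437, 'cx': 316.9229959171808, 'cy': 232.3397610989101, 'rvec': array([ 1.86903648, -2.15643609,  0.42514378]), 'tvec': array([0.09507311, 0.55209925, 1.14370535])} [0.08716007 0.08130803 1.26795368]
side {'fx': 433.3859212815703, 'fy': 433.3859212815703, 'cx': 311.5035626940128, 'cy': 242.00082816942466, 'rvec': array([ 0.64867784, -2.53197963,  1.28400182]), 'tvec': array([0.51407785, 0.19791114, 0.84955957])} [0.17333809 0.74528868 0.66309503]
{'time': 0.1, 'qpos': array([ 1.16390375,  0.47773251,  0.02231396,  1.55632517, -0.01150834,
        1.10932649, -0.0831277 ]), 'joint_velocities': array([-1.07755643e-04, -5.68734347e-04, -5.99908810e-04, -2.14763367e-03,
        8.42776589e-04, -1.37497543e-03,  6.53371781e-05]), 'joint_torque': array([ 4.96545166e-03, -5.97758067e+01,  1.61383510e+00, -2.81954831e+01,
        1.28048536e-02,  4.99998248e-03,  2.06735365e-05]), 'tcp_pos': array([ 0.19859279, -0.64469519,  0.30302376]), 'orientation': array([-8.13725572e-04,  9.88859702e-01,  1.48848235e-01, -1.73471254e-04]), 'force': array([-0.01731813, -0.34444397, -0.33012922]), 'torque': array([ 0.06795135, -0.02736308,  0.03623808]), 'gripper_force': 0.0, 'opening': 0.08584296021457896}
```

View pics/top0.png

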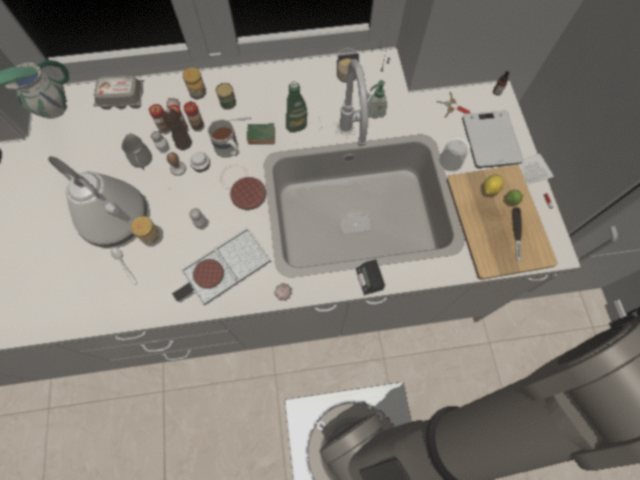

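View pics/side0.png

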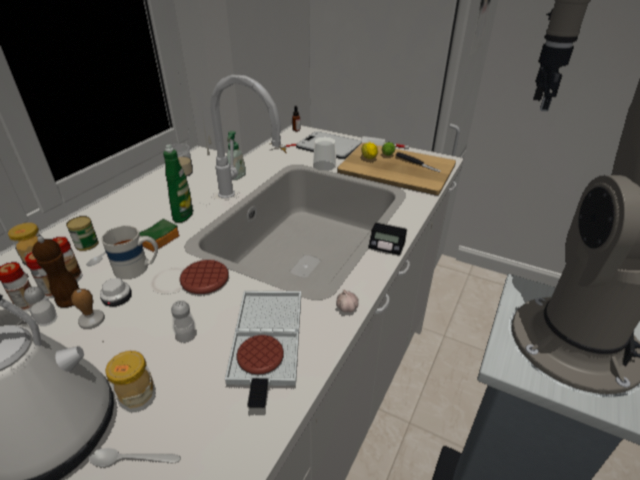

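Top view: the two patty candidates are the disc in the tray at (208,274) and the disc on the counter at (248,193). The counter one is larger, so the patty meant is the one in the tray, in the half with the black tab at (182,293). The timer is at (370,277) and the board's sink side runs (450,177)–(480,275). Other black things are the tab and the knife; the salt is at (197,217), with other shakers around (160,140), and the garlic is at (283,291). The side view agrees: tray patty (260,354), larger one (204,276), tab (258,393), timer (388,238), garlic (347,301), salt (183,320).

```bash
cat > h.py <<'E'
import cv2,numpy as np
from cell import env,kin,camera,calibration,job
def cam(n): 
    c=calibration(n); R=cv2.Rodrigues(np.array(c['rvec'],float))[0]; return c,R,np.array(c['tvec'],float).ravel()
def rays(n,uv,C=None):
    c,R,t=C or cam(n); uv=np.atleast_2d(np.asarray(uv,float))
    x=(uv-[c['cx'],c['cy']])/[c['fx'],c['fy']]
    if n=='wrist':
        r=np.linalg.norm(x,axis=1,keepdims=True); d=np.hstack([x/np.maximum(r,1e-9)*np.sin(r),np.cos(r)])
    else: d=np.hstack([x,np.ones((len(x),1))])
    return -R.T@t, d@R      # origin, world dirs (d z-normalised for pinhole)
def onplane(n,uv,z,C=None):
    o,d=rays(n,uv,C); return o+d*((z-o[2])/d[:,2])[:,None]
def cloud(n,D,C=None):
    v,u=np.mgrid[:480,:640]; uv=np.c_[u.ravel(),v.ravel()]
    c,R,t=C or cam(n); o,d=rays(n,uv,C); zc=d@R.T[:,2] 
    return (o+d*(D.ravel()/zc)[:,None]).reshape(480,640,3)
def blobs(m,lo):
    k,l,s,c=cv2.connectedComponentsWithStats(m.astype(np.uint8)); return [(s[i],c[i],l==i) for i in range(1,k) if s[i][4]>=lo]
E
python3 - <<'E'
from h import *
for n in("top","side"):
    im=cv2.imread(f"pics/{n}0.png"); D=np.load(f"{n}0.npy"); P=cloud(n,D)
    hsv=cv2.cvtColor(im,cv2.COLOR_BGR2HSV); H,S,V=cv2.split(hsv)
    inb=(P[...,2]>-.01)&(P[...,2]<.12)
    for name,m in dict(black=(V<60)&inb,brown=((H<12)|(H>170))&(S>90)&(V>40)&(V<170)&inb,wood=(H>8)&(H<25)&(S>60)&(V>120)&inb).items():
        for s,c,mm in blobs(m,60):
            p=P[mm]; print(n,name,s[4],c.round(0),np.median(p,0).round(3),'min',p.min(0).round(3),'max',p.max(0).round(3))
    pts={'top':[(197,217),(283,291),(243,257),(208,274),(182,293),(265,290),(340,300),(370,262),(458,250),(450,177),(480,277)],'side':[(183,330),(347,301),(268,318),(260,354),(258,393)]}[n]
    for q in pts: print(n,q,P[q[1],q[0]].round(3))
E
```

```text
top black 70 [373. 269.] [ 0.456 -0.131  0.048] min [ 0.427 -0.14   0.041] max [ 0.475 -0.108  0.053]
top brown 148 [191. 109.] [1.03  0.346 0.105] min [1.014 0.328 0.079] max [1.055 0.366 0.111]
top brown 132 [156. 111.] [1.036 0.452 0.105] min [1.018 0.434 0.087] max [1.062 0.474 0.112]
top brown 145 [221. 133.] [0.957 0.263 0.061] min [0.938 0.235 0.055] max [0.979 0.29  0.068]
top brown 625 [246. 193.] [0.758 0.207 0.02 ] min [0.709 0.162 0.013] max [0.808 0.251 0.028]
top brown 325 [208. 274.] [0.509 0.336 0.03 ] min [0.477 0.3   0.023] max [0.549 0.372 0.037]
top wood 116 [344.  65.] [ 1.158 -0.161  0.058] min [ 1.14  -0.193  0.036] max [ 1.216 -0.142  0.092]
top wood 217 [191.  74.] [1.181 0.343 0.088] min [ 1.148e+00  3.130e-01 -1.000e-03] max [1.286 0.385 0.096]
top wood 76 [195.  85.] [1.156 0.335 0.063] min [1.149 0.314 0.051] max [1.173 0.365 0.074]
top wood 152 [224.  89.] [1.121 0.243 0.068] min [1.096 0.22  0.062] max [1.145 0.269 0.075]
top wood 7295 [500. 223.] [ 0.546 -0.527  0.019] min [ 0.391 -0.677 -0.009] max [ 0.749 -0.417  0.08 ]
top wood 358 [141. 226.] [0.65
[... 2370 characters left out ...]
 0.39  -0.718 -0.003] max [ 0.75  -0.421  0.075]
side wood 149 [ 78. 222.] [1.121 0.237 0.067] min [1.096 0.211 0.064] max [1.146 0.261 0.071]
side wood 265 [ 22. 229.] [1.181 0.338 0.087] min [1.151 0.293 0.052] max [1.267 0.367 0.089]
side wood 148 [ 26. 243.] [1.156 0.355 0.064] min [1.147 0.329 0.052] max [1.177 0.368 0.075]
side wood 66 [  6. 267.] [1.046 0.449 0.105] min [1.031 0.437 0.103] max [1.061 0.463 0.107]
side wood 886 [124. 365.] [0.659 0.498 0.088] min [ 0.629  0.424 -0.004] max [0.77  0.528 0.09 ]
side (183, 330) [0.667 0.365 0.037]
side (347, 301) [0.426 0.139 0.034]
side (268, 318) [0.555 0.243 0.015]
side (260, 354) [0.509 0.337 0.03 ]
side (258, 393) [0.466 0.406 0.028]
```

```bash
python3 - <<'E'
import cv2
im=cv2.imread("pics/top0.png")
a=cv2.resize(im[200:320,160:310],None,fx=2.6,fy=2.6,interpolation=cv2.INTER_CUBIC)
b=cv2.resize(im[200:320,340:490],None,fx=2.6,fy=2.6,interpolation=cv2.INTER_CUBIC)
cv2.imwrite("pics/crop1.png",cv2.hconcat([a,b]))
E
```

```text
(no output)
```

View pics/crop1.png

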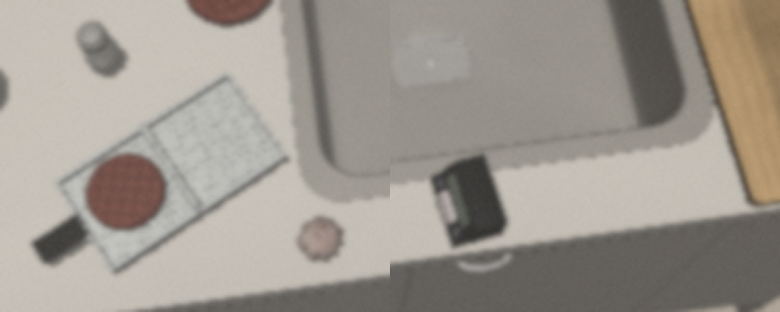

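The close crop confirms the choice: the small patty is in the half with the black tab, and the timer's key faces away from the board. Next I refine with wrist views over the timer and board, then over the tray.

```bash
cat >> h.py <<'E'
from scipy.spatial.transform import Rotation as Ro
def down(a):   # tool down, tool y along world angle a
    y=np.array([np.cos(a),np.sin(a),0]); z=np.array([0,0,-1.]); 
    q=Ro.from_matrix(np.c_[np.cross(y,z),y,z]).as_quat(); return q[[3,0,1,2]]
E
python3 - <<'E'
from h import *
import pickle
def look(tag,p,a):
    env.reach(p,down(a)); env.dwell(.3); C=cam("wrist"); im,D=camera("wrist")
    cv2.imwrite(f"pics/{tag}.png",im); np.save(f"{tag}.npy",D); pickle.dump(C,open(f"{tag}.pkl","wb")); print(tag,C[0],env.get_state()['qpos'].round(2),(-C[1].T@C[2]).round(3),C[1][2].round(2),env.get_state()['time'])
look("w_timer",[.47,-.27,.33],0.0)
a=np.arctan2(.47,.88)
for s in (a,a+np.pi):
    print([None if (k:=kin.inverse_kinematics(p,down(s))) is None else np.round(k,2) for p in ([.466,.407,.081],[.53,.28,.23],[.6,.157,.081])])
E
```

```text
w_timer {'fx': 371.64829954431775, 'fy': 371.64829954431775, 'cx': 321.3534127338331, 'cy': 239.0671332025769, 'rvec': array([-2.87681953e+00,  1.59801574e-03,  8.66732124e-04]), 'tvec': array([-0.47076798, -0.30278615,  0.33180822])} [ 0.76  0.26 -0.42  1.82  0.12  1.08  0.3 ] [ 0.471 -0.206  0.399] [-0.   -0.26 -0.97] 2.1417
[array([-0.27,  0.8 , -0.77,  1.8 ,  0.73,  0.85, -0.9 ]), array([ 0.1 ,  0.62, -0.96,  1.76,  0.57,  1.07, -0.57]), array([ 0.01,  0.72, -0.5 ,  1.81,  0.49,  0.74, -0.27])]
[array([-0.04,  1.05, -1.2 ,  1.78,  1.09,  1.14,  2.01]), array([ 0.22,  0.74, -1.19,  1.76,  0.75,  1.17,  2.44]), array([-0.4 ,  0.67,  0.06,  1.84, -0.06,  0.64, -2.95])]
```

```bash
python3 - <<'E'
from h import *
import pickle
a=np.arctan2(.47,.88)
env.reach([.545,.235,.30],down(a)); env.dwell(.3); C=cam("wrist"); im,D=camera("wrist")
cv2.imwrite("pics/w_tray.png",im); np.save("w_tray.npy",D); pickle.dump(C,open("w_tray.pkl","wb"));print(env.get_state()['qpos'].round(2),env.get_state()['time'])
E
```

```text
[ 0.14  0.49 -0.87  1.72  0.41  1.13 -0.37] 4.35
```

View pics/w_timer.png

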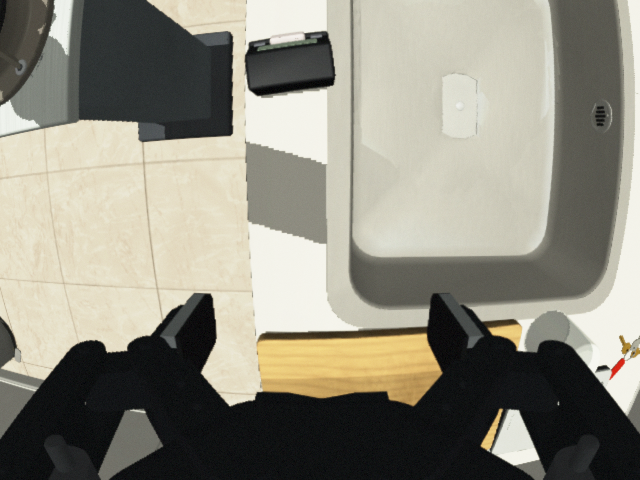

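View pics/w_tray.png

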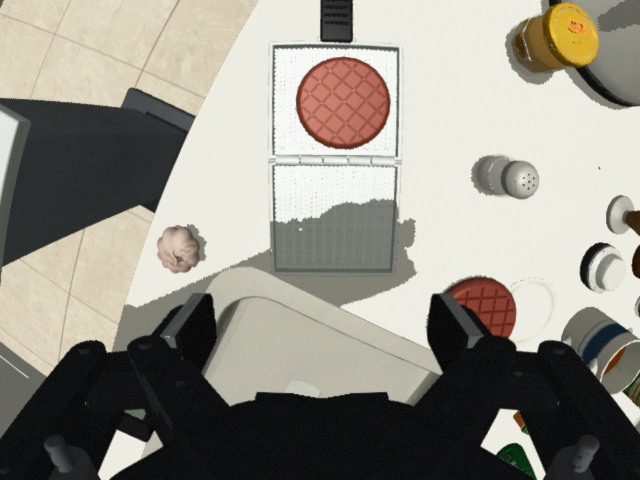

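Wrist tray view: outer rim corners (271,44)/(404,45), hinge ends (268,160)/(402,161), tab columns 321–354 at row 20, garlic (180,249), salt (520,180). Timer view: timer back top edge (253,95)–(334,82), white key at (288,38), board edge from (258,341) to (520,322), sink rim close beside the strip.

```bash
python3 - <<'E'
from h import *
import pickle
C=pickle.load(open("w_tray.pkl","rb"))
q=dict(o1=(271,44),o2=(404,45),h1=(268,160),h2=(402,161),f1=(275,271),f2=(394,271),t1=(321,20),t2=(354,20))
P={k:onplane("wrist",v,.027,C)[0] for k,v in q.items()}
for k,v in P.items(): print(k,v.round(4))
m=lambda a,b:(P[a]+P[b])/2
print("mids",m('o1','o2').round(4),m('h1','h2').round(4),m('f1','f2').round(4),m('t1','t2').round(4))
d=m('o1','o2')-m('f1','f2'); print("dir deg",np.degrees(np.arctan2(d[1],d[0])),np.linalg.norm(d))
# timer/board
C=pickle.load(open("w_timer.pkl","rb")); im=cv2.imread("pics/w_timer.png"); D=np.load("w_timer.npy")
H,S,V=cv2.split(cv2.cvtColor(im,cv2.COLOR_BGR2HSV))
w=((H>8)&(H<25)&(S>70)&(V>110)); w[:300]=0
cols=np.r_[270:425]; rows=np.array([np.argmax(w[:,c]) for c in cols]); E=onplane("wrist",np.c_[cols,rows],.022,C)
k=np.polyfit(E[:,0],E[:,1],1); r=E[:,1]-np.polyval(k,E[:,0]); k=np.polyfit(E[abs(r)<.003,0],E[abs(r)<.003,1],1)
print("board edge y=%.4f*x+%.4f"%tuple(k),abs(r).max(), "corner",onplane("wrist",(258,341),.022,C), 'from', E[0],E[-1])
b=np.array([onplane("wrist",p,.049,C)[0] for p in((253,95),(334,82))]); print("timer back top",b.round(4))
b=np.array([onplane("wrist",p,.049,C)[0] for p in((246,51),(327,37))]); print("timer front?",b.round(4))
e=np.array([onplane("wrist",p,.0,C)[0] for p in((248,150),(250,250),(328,150),(328,250),(345,315))]); print("strip",e.round(4))
# timer via depth/side cloud
Dm=np.load("side0.npy");I=cv2.imread("pics/side0.png");Pc=cloud("side",Dm)
m2=(Pc[...,2]>.042)&(Pc[...,2]<.056)&(Pc[...,0]>.36)&(Pc[...,0]<.5)&(Pc[...,1]<-.05)&(Pc[...,1]>-.2); pts=Pc[m2]
print(len(pts),cv2.minAreaRect(pts[:,:2].astype(np.float32)*1000))
P2=cloud("wrist",D,C)if 1 else 0
z=P2[...,2]; print([P2[r,c].round(3) for r,c in((66,290),(75,260),(350,300),(200,290),(200,336))])
E
```

```text
o1 [0.4308 0.3509 0.027 ]
o2 [0.5386 0.4094 0.027 ]
h1 [0.4797 0.2528 0.027 ]
h2 [0.5894 0.3109 0.027 ]
f1 [0.5336 0.159  0.027 ]
f2 [0.6377 0.2142 0.027 ]
t1 [0.4604 0.3928 0.027 ]
t2 [0.4869 0.4075 0.027 ]
mids [0.4847 0.3802 0.027 ] [0.5345 0.2819 0.027 ] [0.5856 0.1866 0.027 ] [0.4737 0.4001 0.027 ]
dir deg 117.53848265472035 0.21827766151246752
board edge y=0.0327*x+-0.4436 0.000948653994373605 corner [[ 0.395448   -0.43290313  0.022     ]] from [ 0.41001864 -0.42967608  0.022     ] [ 0.59235061 -0.42411494  0.022     ]
timer back top [[ 0.4066 -0.1611  0.049 ]
 [ 0.4823 -0.1502  0.049 ]]
timer front? [[ 0.3996 -0.1172  0.049 ]
 [ 0.4759 -0.1056  0.049 ]]
strip [[ 0.3914 -0.2146  0.    ]
 [ 0.3893 -0.327   0.    ]
 [ 0.4776 -0.216   0.    ]
 [ 0.4778 -0.3269  0.    ]
 [ 0.4986 -0.4085  0.    ]]
356 ((437.767333984375, -130.0550994873047), (84.85726165771484, 45.499366760253906), 9.698005676269531)
[array([ 0.441, -0.134,  0.048]), array([ 0.413, -0.142,  0.049]), array([ 0.445, -0.446,  0.02 ]), array([ 0.436, -0.27 , -0.001]), array([ 0.486, -0.27 ,  0.   ])]
```

```bash
cat >> h.py <<'E'
HG=np.array([.5345,.2819,.027]); U=np.array([-.462,.887,0]); AT=np.radians(27.5); Z=np.array([0,0,1.])
def tab(th,off=.053): return HG+.142*(np.cos(th)*U+np.sin(th)*Z)+off*Z
E
python3 - <<'E'
from h import *
env.grip(.055,25)
env.reach(tab(0)+.09*Z,down(AT)); 
print(env.movel(tab(0),.1,stop_force=15), env.get_state()['tcp_pos'].round(4))
env.grip(.0,25); s=env.get_state(); print(s['opening'],s['gripper_force'],s['force'].round(1),s['time'])
for th in np.linspace(0,.6,4)[1:]:
    env.movel(tab(th),.1); s=env.get_state(); print(round(th,2),s['force'].round(1),round(s['opening'],4),round(s['time'],2))
im,_=camera("side"); cv2.imwrite("pics/lift.png",im[200:440,130:450])
E
```

```text
False [0.4691 0.4083 0.0806]
0.02908230853766806 25.017407834529877 [-3.6 -1.9  5.3] 7.0583
0.2 [-1.4 -0.4 -0.7] 0.0297 7.49
0.4 [-3.  -1.5 -2.7] 0.0294 7.92
0.6 [-3.6 -2.1 -1.2] 0.0293 8.36
```

View pics/lift.png

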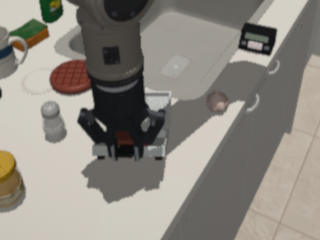

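The tab is held at a 29 mm opening and the half is rising, with the patty still inside it. I'll continue the fold.

```bash
python3 - <<'E'
from h import *
for th in np.linspace(.6,3.13,14)[1:]:
    env.movel(tab(th),.09); s=env.get_state(); print(round(th,2),s['force'].round(1),round(s['opening'],4),round(s['time'],2))
env.dwell(.5); print(env.get_state()['tcp_pos'],tab(3.13))
im,_=camera("top"); im2,_=camera("side"); cv2.imwrite("pics/fold.png",cv2.hconcat([im[180:340,150:350],im2[220:380,180:380]]).repeat(2,0).repeat(2,1)[:, :800])
E
```

```text
0.79 [-4.  -3.6 -1.7] 0.0296 8.87
0.99 [-5.2 -2.8 -2.9] 0.0296 9.32
1.18 [-5.2 -3.  -0.6] 0.0295 9.78
1.38 [-4.8 -2.6 -1.8] 0.0296 10.24
1.57 [-3.9 -2.9 -2.7] 0.0294 10.7
1.77 [-3.9 -3.  -2.2] 0.0298 11.16
1.96 [-5.4 -3.2 -0.3] 0.0298 11.62
2.16 [-4.7 -4.9  3. ] 0.0296 12.07
2.35 [-5.  -6.5  3.5] 0.0293 12.53
2.55 [-4.  -7.2  4.1] 0.0298 12.99
2.74 [-3.4 -7.4  3. ] 0.0297 13.45
2.94 [-2.6 -7.3  0.8] 0.0297 13.91
3.13 [-2.4 -7.9  0.4] 0.0297 14.37
[0.60087914 0.15477091 0.08246241] [0.60009959 0.15595446 0.08164612]
```

View pics/fold.png

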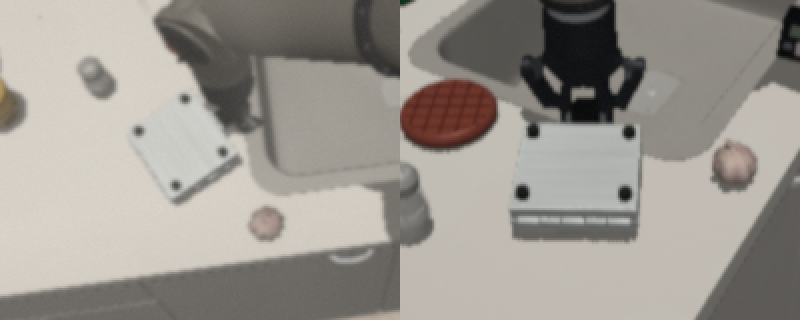

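The tray is fully shut: the top view shows the swinging half's underside with its four feet. Now I'll lay it open.

```bash
python3 - <<'E'
from h import *
for th in np.linspace(3.13,0,17)[1:]:
    env.movel(tab(th),.09); s=env.get_state()
    if s['opening']<.027: print("slip?",th,s['opening'])
env.dwell(.3); s=env.get_state(); print(s['force'].round(1),s['opening'],s['tcp_pos'],s['time'])
env.grip(.055); env.dwell(.2); env.movel(tab(0)+.12*Z,.15)
env.reach([.545,.235,.30],down(AT)); env.dwell(.2); C=cam("wrist"); im,D=camera("wrist"); cv2.imwrite("pics/open.png",im[:300])
H,S,V=cv2.split(cv2.cvtColor(im,cv2.COLOR_BGR2HSV)); m=((H<12)|(H>170))&(S>90)&(V>40)
for st,c,_ in blobs(m[:300],800):
    p=onplane("wrist",c,.031,C)[0]; d=p-HG; print(c,p.round(4),"y rel hinge",(d@U).round(4),"x",(d@[.887,.462,0]).round(4),"(want y -.057)")
print(env.get_state()['time'])
E
```

```text
[-8.5 -4.8  6. ] 0.02965567196843796 [0.46885671 0.40735124 0.08132112] 22.6
[341.88706827 222.26441767] [0.5655 0.236  0.031 ] y rel hinge -0.055 x 0.0062 (want y -.057)
[478.79564806 291.10785241] [0.7289 0.2395 0.031 ] y rel hinge -0.1275 x 0.1529 (want y -.057)
25.225
```

View pics/open.png

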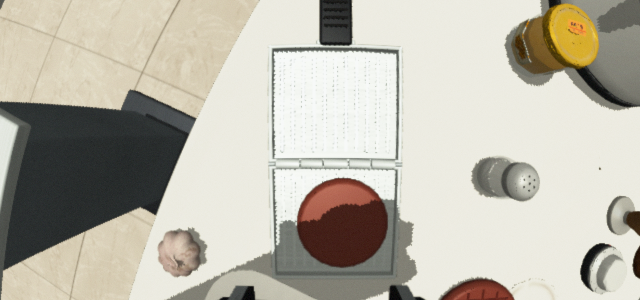

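The patty now lies plain face up in the fixed half, 6 mm off along the hinge and 2 mm across. The tray is open, and the salt and garlic haven't moved. Next is the timer: push its foot with the two fingertips straddling the key. First I check which reaches are feasible.

```bash
cat >> h.py <<'E'
def tilt(a,t):  # tool y at angle a, tool z tilted by t from straight down towards -90deg side of y
    y=np.array([np.cos(a),np.sin(a),0]); f=np.array([np.sin(a),-np.cos(a),0]); z=np.cos(t)*-Z+np.sin(t)*f
    q=Ro.from_matrix(np.c_[np.cross(y,z),y,z]).as_quat(); return q[[3,0,1,2]]
E
python3 - <<'E'
from h import *
for p,a in(([.433,-.05,.16],.15),([.433,-.05,.076],.15),([.446,-.358,.076],.033)): print(p,kin.inverse_kinematics(p,down(a)))
key=np.array([.447,-.366,.028])
for a0 in (0.033,np.pi+.033):
  for t in np.radians([20,30,40,50,60]):
    s=1 if a0<1 else -1
    q=tilt(a0,s*t); zt=np.array([np.sin(.033)*np.sin(t),-np.cos(.033)*np.sin(t),-np.cos(t)])
    print(round(a0,2),round(np.degrees(t)),[kin.inverse_kinematics(key-zt*(.073+e),q) is not None for e in(0,.03,.08)])
E
```

```text
[0.433, -0.05, 0.16] [ 0.64452627  0.41250023 -0.78897448  2.19052775  0.45486901  0.70434773
 -0.30743349]
[0.433, -0.05, 0.076] [ 0.4959608   0.55787773 -0.62610777  2.23421169  0.65451661  0.53469322
 -0.48789177]
[0.446, -0.358, 0.076] [ 1.00683131  0.69267851 -0.57873082  1.92333468  0.57616185  0.69596156
  0.11143202]
0.03 20 [True, True, True]
0.03 30 [True, True, True]
0.03 40 [True, True, True]
0.03 50 [True, True, True]
0.03 60 [True, True, True]
3.17 20 [True, True, True]
3.17 30 [True, True, True]
3.17 40 [True, True, True]
3.17 50 [True, True, True]
3.17 60 [True, True, True]
```

```bash
python3 - <<'E'
from h import *
import pickle
env.grip(.05,25)
env.reach([.433,-.05,.16],down(.15))
env.movel([.433,-.05,.076],.12); print(env.get_state()['opening'])
env.movel([.437,-.15,.076],.08,rot=down(.09)); 
print(env.movel([.446,-.350,.076],.08,rot=down(.033),stop_force=10),env.get_state()['tcp_pos'].round(4),env.get_state()['force'].round(1))
env.dwell(.2)
print(env.movel([.446,-.370,.076],.03,stop_force=5),env.get_state()['tcp_pos'].round(4),env.get_state()['force'].round(1))
env.dwell(.2); y=env.get_state()['tcp_pos'][1]
env.movel([.446,y+.02,.076],.08); env.movel([.446,y+.03,.20],.15)
env.reach([.45,-.40,.30],down(.033)); env.dwell(.2)
C=cam("wrist"); im,D=camera("wrist"); cv2.imwrite("pics/w_t2.png",im); np.save("w_t2.npy",D); pickle.dump(C,open("w_t2.pkl","wb")); print(env.get_state()['time'])
E
```

```text
0.04981574651803627
False [ 0.446  -0.3499  0.076 ] [ 0.  -0.1 -1.2]
True [ 0.4459 -0.3579  0.0756] [-0.3  0.   0.2]
34.6167
```

View pics/w_t2.png

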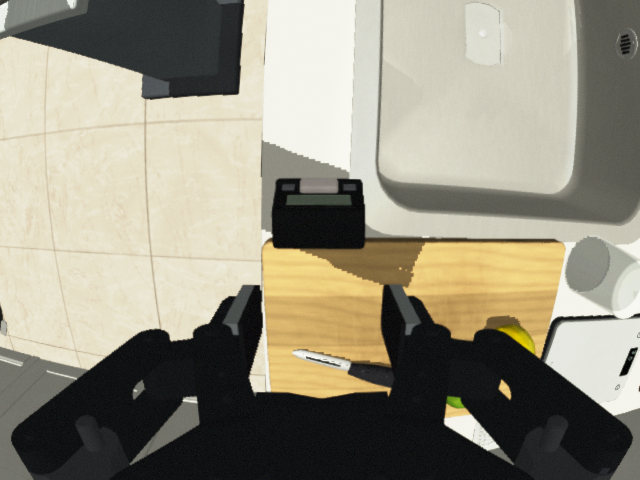

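The timer stands square with its back (273–364, row 247) at the board's edge (row 240; it looks nearer because of its height). The white key is at (319,185).

```bash
python3 - <<'E'
from h import *
import pickle
C=pickle.load(open("w_t2.pkl","rb")); im=cv2.imread("pics/w_t2.png"); P=cloud("wrist",np.load("w_t2.npy"),C)
print("back top",onplane("wrist",[(275,247),(362,247)],.049,C).round(4)); print("board",onplane("wrist",[(400,240),(540,240)],.022,C).round(4))
H,S,V=cv2.split(cv2.cvtColor(im,cv2.COLOR_BGR2HSV)); m=np.zeros(V.shape,bool); m[176:196,295:345]=(V[176:196,295:345]>110)
s,c,mm=max(blobs(m,50),key=lambda b:b[0][4]); print(s,c,np.median(P[mm],0).round(4),P[mm].min(0).round(4),P[mm].max(0).round(4)); print("ray z.03",onplane("wrist",c,.03,C).round(4))
E
```

```text
back top [[ 0.4092 -0.429   0.049 ]
 [ 0.4873 -0.4262  0.049 ]]
board [[ 0.5277 -0.4256  0.022 ]
 [ 0.6894 -0.42    0.022 ]]
[295 176  50  17 652] [318.76226994 183.70858896] [ 0.4466 -0.3736  0.025 ] [ 0.4225 -0.3818 -0.0025] [ 0.4712 -0.3344  0.368 ]
ray z.03 [[ 0.4465 -0.3731  0.03  ]]
```

```bash
python3 - <<'E'
from h import *
t=np.radians(60); K=np.array([.447,-.370,.027]); a=.033
zt=np.array([np.sin(a)*np.sin(t),-np.cos(a)*np.sin(t),-np.cos(t)]); q=tilt(np.pi+a,-t)
print((Ro.from_quat(q[[1,2,3,0]]).as_matrix()[:,2]-zt).round(3), K-zt*(.073+.03))
p=lambda e:K-zt*(.073+e)
env.grip(0,25)
env.reach(p(.08)+.15*Z,q); env.movel(p(.08),.15); env.movel(p(.02),.1); env.dwell(.3)
f0=env.get_state()['force']
hit=env.movel(p(-.015),.02,stop_force=9); env.dwell(.4); s=env.get_state()
print(hit,"advance",(s['tcp_pos']-p(0))@zt,(s['force']-f0).round(1),(s['force']-f0)@zt,s['time'])
E
```

```text
[-0. -0.  0.] [ 0.44405691 -0.28084795  0.0785    ]
True advance 0.006897854323008079 [-0.2  3.2  5.5] -5.573997956116419 40.525
```

```bash
python3 - <<'E'
from h import *
t=np.radians(60); a=.033
zt=np.array([np.sin(a)*np.sin(t),-np.cos(a)*np.sin(t),-np.cos(t)])
im,_=camera("side"); cv2.imwrite("pics/press.png",cv2.resize(im[130:250,330:490],None,fx=4,fy=4,interpolation=cv2.INTER_CUBIC))
p0=env.get_state()['tcp_pos']
def rec(d):
    env.movel(p0+d*zt,.01); env.dwell(.3); s=env.get_state(); print(d,((s['tcp_pos']-p0)@zt).round(4),s['force'].round(1),round(s['force']@zt,1),round(s['time'],1))
for d in(-.002,-.004,-.006,-.008): rec(d)
for d in(-.004,-.002,0,.001): rec(d)
E
```

```text
-0.002 -0.002 [-0.5  1.5  4. ] -3.3 41.3
-0.004 -0.004 [-0.6  1.7 -0.3] -1.3 41.9
-0.006 -0.006 [-0.1 -0.1 -0.7] 0.4 42.6
-0.008 -0.008 [ 0.  -0.4 -0.7] 0.7 43.2
-0.004 -0.004 [-1.2  1.   1.2] -1.5 44.1
-0.002 -0.002 [-0.6  2.4  1.5] -2.9 44.7
0 -0.0001 [-2.2  4.2  4.9] -6.1 45.4
0.001 0.0001 [-3.9  9.   8.6] -12.2 45.9
```

View pics/press.png

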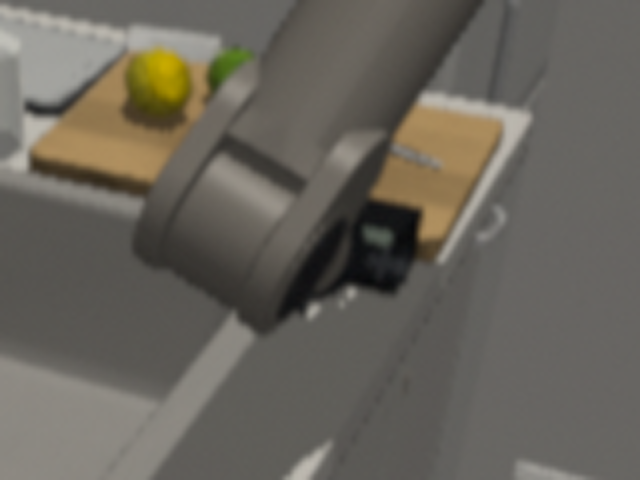

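The force rose along the spring and then hit a hard stop (12 N), so the key is fully in. I back off and verify.

```bash
python3 - <<'E'
from h import *
t=np.radians(60); a=.033
zt=np.array([np.sin(a)*np.sin(t),-np.cos(a)*np.sin(t),-np.cos(t)])
p=env.get_state()['tcp_pos']; env.movel(p-.07*zt,.1); env.movel(p-.07*zt+.18*Z,.2)
env.reach([.45,-.40,.30],down(.033)); env.dwell(.3)
C=cam("wrist"); im,D=camera("wrist"); cv2.imwrite("pics/final.png",im[100:300,180:600]); print(env.get_state()['time'])
print("board",onplane("wrist",[(400,240),(540,240)],.022,C).round(4))
old=cv2.imread("pics/w_t2.png"); print(cv2.absdiff(old,im)[150:260,250:400].mean())
V=im.max(2); sub=V[170:260,255:385]<45
for c in (280,300,320,340,358):
    r=np.where(V[200:262,c]<45)[0]; print(c,200+r.max(),onplane("wrist",(c,200+r.max()+1),.049,C).round(4))
E
```

```text
49.5083
board [[ 0.5286 -0.4269  0.022 ]
 [ 0.6909 -0.4214  0.022 ]]
15.212868686868687
280 245 [[ 0.4142 -0.429   0.049 ]]
300 246 [[ 0.4323 -0.4293  0.049 ]]
320 246 [[ 0.4502 -0.4287  0.049 ]]
340 246 [[ 0.4681 -0.4281  0.049 ]]
358 246 [[ 0.4843 -0.4275  0.049 ]]
```

View pics/final.png

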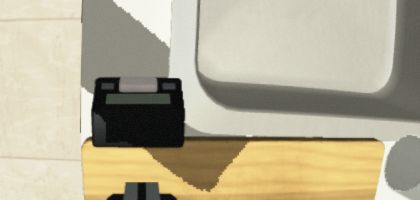

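The timer stands flat against the board (crop rows 78–147) with its key out, and nothing is being touched, so I'm handing in.

```bash
python3 -c "
from cell import job
print(job.job_done())"
```

```text
the job is handed in; nothing more can be done
None
```

The job is handed in at about 50 s of the 72 s allowed, with no verdict returned: the patty lies plain face up in the fixed half with the tray open, and the timer stands against the board with its start key pressed fully in (judged by the force hitting a hard stop) and out again.

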